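Seat a pitch gauge leaf in a bench screw's thread

ROBOT

A 6-joint arm with a two-finger parallel gripper is mounted at the origin on the work surface; the furniture and walls round the work are solid. World frame = base frame: x ahead of the robot, y to its left, z up, the work surface at z = 0. Lengths are in m, angles in degrees, forces in N, time in s.
With the tool pointing down it reaches from about 0.325 to 0.85 m from the base axis. Payload 4.4 kg.
Tool frame: the origin (TCP) lies on the front face of the gripper's body, between the roots of the fingers; the fingertips stand 97 mm ahead of it and the grasp point (between the pads) lies 78 mm ahead of it; z points along the fingers, y is the line along which they close (so a half turn about z gives the same grasp; the last joint's range is limited). The gripper opens to 94 mm and grips with 3 to 60 N. Pads are 16 mm wide; open, the fingers measure 119 mm over their backs; the gripper's body (75 mm by 177 mm) begins 78 mm behind the grasp point.
Start: joints at [68.211, 11.837, 88.321, -0, 79.842, -8.623], TCP at [0.131, 0.56, 0.303] pointing down, gripper open.
Joint ranges: [-156.59, 156.59], [-49.26, 127.26], [12.9, 141.05], [-63.56, 243.56], [4.71, 150.69], [-161.64, 161.64]. Speed limits (degrees/s): [159.86, 159.86, 180, 180, 180, 180].

INTERFACE

Orientations are given as a 3x3 rotation matrix whose columns are the frame's x, y, z axes.
In Python, from workcell import r gives the robot as it stands.
- The arm moves only by the tool step_arm, never from a script. Its argument "targets" is one flat list of numbers, 5 for each row, row after row: the opening, from -1 (shut) to 1 (fully open), then the shift along the world's x, y, z scaled (see below), then the turn about the world's z scaled (see below). A call has 1 to 10 rows; each row shifts and turns the commanded pose from where the row before left it; what a row does not reach is not made up. The controller multiplies each number of a shift by 0.03 m and each number of a turn by 1.5 rad. A row lasts 1/10 s, in which the tool goes at most 50 mm and 8.59 degrees, less where a joint would pass 70% of its speed; a pose out of reach is approached as far as the arm can. A call with a number of a shift or a turn outside -1 to 1 is refused whole. A call with a gripper value outside its range is refused whole. The fingers move at their own pace and stop on an object; "force" is the grip in N (left out, the last holds). Time passes only in rows, so rows that do not move let the fingers close. It gives the time, the measured TCP pose, the force, the opening and the grip force at its end, in the units of the state.
- r.get_state(): the state, without advancing time (a new reading comes with each control period).
- r.grab_frame(name): name is "side" or "top" or "wrist"; returns the picture (400x640x3 uint8, red, green, blue); there is no depth.
- r.camera_info(name): a dict with "mtx" (3x3 intrinsics, pixels), "extrinsics" (4x4, takes a point from world to camera coordinates). Camera axes: x right, y down, z forward; pixel columns grow to the right and rows downward; lengths in m; the calibration is good to about 2 mm. The wrist camera is an equidistant fisheye: a pixel r from the principal point sees the ray r / f radians off the axis. A picture is of the moment at which its call begins: read the wrist's pose just before it. camera_info takes no time and is no camera call; for the wrist camera it gives the pose at the moment of the call.
- r.close_job(): hands the job in; it is judged then, once.
The state is a dict: "t": time; "q": joint angles; "dq": joint speeds; "joint_torque": joint torques, N m; "tool_pos": TCP position; "tool_rot": TCP orientation; "ft_force": force on the tool from outside, world axes, zero at the start; "moment": the same for the moment, N m; "opening": opening from 0.0 (shut) to 1.0 (fully open); "finger_force": force on a finger pad.
Only numpy, scipy, OpenCV 4.12 (cv2) and the standard library are available. Lean on these libraries where they do the work, as an engineer would, in place of code of your own. Each camera call takes 0.05 s, during which the arm holds its last target. There are 200 camera calls.

TASK

The big wooden bench screw in the stand is to be checked with the gauge leaf whose tooth spacing matches its thread (the one with five teeth); leave the other leaf and the other things on the bench alone. Pick the leaf up by its knob, lay it flat on the ledge in front of the screw with its teeth towards the thread but still clear of it, then slide it in and feel along the screw until all teeth drop into the grooves, never forcing it against the screw with more than 20 N. Keep it lightly pressed home (about 5 N) for a second to check that it sits flat, its straight edge close against the thread's crests all along, then let go and leave it there.

Things in the scene. Friction and masses are not known exactly. Their poses are not given: they have to be found in the camera images.
- leaf_five: Matching leaf: loose wooden plate 50 (x) by 72 (y) by 10 mm thick, 0.08 to 0.17 kg. Upright on its middle a round dark knob, 22 mm diameter, 10 to 48 mm above the underside, to grip from above. On its +x edge five teeth 14 mm apart (y = -28 to 28 mm), each 5 mm wide, 6 mm long, blunt, as thick as the plate. Origin: centre of the underside, below the knob; x to the teeth, z up.
- leaf_five_edge (a point): Middle of the five-tooth leaf's straight edge between the roots of its teeth, half-way up the thickness: 25 mm along x and 5 mm up from the leaf's origin. The teeth reach 6 mm beyond it. Axes as the leaf's.
- leaf_four: The other leaf, not to be used: same plate and knob, but four teeth 20 mm apart, which do not fit this thread. Origin and axes as for the five-tooth leaf. The two leaves lie on the bench left and right, either way round.
- screw: Wooden bench screw, fixed crosswise in two dark bearing blocks at y = -122 and 122 mm (56 by 20 mm, tops 28 mm above the axis); round head beyond the +y block. Origin: on the screw's axis midway between the blocks, 34 mm above the bench; y along the axis (left), +x from the ledge to the screw, z up. The screw does not turn or slide at the allowed forces.
- screw_front (a point): On the crest line facing the ledge: 22 mm from the screw's axis towards -x, at y = 0, axes as the screw's. Thread: 14 mm pitch, crests 7 mm wide, grooves 7 mm wide and 7 mm deep, from y = -84 to 84 mm at least. WHERE the grooves lie along y is NOT given by this point (the thread is shifted by up to 7 mm either way): feel or look for them.
- stand: Fixed plywood stand. Origin: on the bench below the screw's origin, same axes. Its ledge is a smooth flat board, top 29 mm above the bench, x = -110 to -24 mm, y = -93 to 93 mm; a leaf on it is level with the screw's axis. Seated, a leaf's straight edge touches the crests (edge at x = -22 mm); teeth that meet crests stop it at -28 mm. Side play of a tooth in a groove: 1 mm each way.
- tape_measure: Bystander: a tape measure, 31x79x63 mm, standing on the bench at the left. Origin: centre of its underside.
- wax_tin: Bystander: a round tin, 68 mm diameter, 43 mm high, at the right. Origin: centre of its underside.
- sanding_block: Bystander: a brown sanding block 67x112x33 mm, between the places of the leaves, nearest the robot. Origin: centre of its underside.
Things that resemble listed ones, but are neither listed nor needed, are in the scene too. What is shaped like the leaf_five but turquoise is not meant.

How it is judged:
By the outcome, as a careful person would: the job done as asked, in the order asked, and still so for the second after the job is handed in, with the robot touching nothing.
It also fails if it takes over 72 s, if anything falls off the work surface, if the arm or the gripper's body presses on something with over 40 N, if the wrist force passes 120 N, or if a joint passes its speed limit or range.

## Working session

There is one attempt and no reset: what is moved stays moved. The work goes in short steps, Python scripts to look and compute and a tool call to move; the robot and the scene stay as the last step left them, time stands still between calls to the robot, and variables do not carry over. Pictures are saved under pics/ and viewed, at most 10 in all, crops included, and the job is handed in when it is done.

Besides the shell and the picture viewer there is one more tool, called after "Request:" as name(argument=value, ...), one argument or row to a line, values as JSON. step_arm: Moves the arm, as the interface text tells. Its arguments: {"type":"object","properties":{"targets":{"type":"array","items":{"type":"number","minimum":-1,"maximum":1}},"force":{"type":"number"}},"required":["targets"]}

```bash
ls; mkdir -p pics; cat > h.py <<'E'
import numpy as np, cv2
from workcell import r
def ray(ci,u,v):
    K=np.array(ci['mtx']);E=np.array(ci['extrinsics']);R=E[:3,:3];c=-R.T@E[:3,3]
    return c,R.T@np.array([(u-K[0,2])/K[0,0],(v-K[1,2])/K[1,1],1.])
def onz(name,u,v,z):
    c,d=ray(r.camera_info(name),u,v); return c+d*(z-c[2])/d[2]
def fish(ci,u,v,z):
    K=np.array(ci['mtx']);E=np.array(ci['extrinsics']);R=E[:3,:3];c=-R.T@E[:3,3]
    x=(u-K[0,2])/K[0,0];y=(v-K[1,2])/K[1,1];th=np.hypot(x,y)
    d=R.T@np.array([np.sin(th)*x/th,np.sin(th)*y/th,np.cos(th)]) if th>1e-9 else R.T@np.array([0,0,1.])
    return c+d*(z-c[2])/d[2]
def save(n,im): cv2.imwrite('pics/'+n+'.png',im[:,:,::-1])
E
python3 - <<'E'
from h import *
a=r.grab_frame('top');b=r.grab_frame('side')
save('top',a);save('side',b)
for n in('top','side'):
    ci=r.camera_info(n);E=np.array(ci['extrinsics']);print(n,ci['mtx'],-E[:3,:3].T@E[:3,3],E[2,:3])
print(r.get_state())
E
```

```text
pics
top [[444.91249785   0.         325.9505013 ]
 [  0.         444.91249785 203.11575276]
 [  0.           0.           1.        ]] [ 0.35634954 -0.02422608  1.4267812 ] [ 0.08826687  0.00704299 -0.99607196]
side [[467.96671048   0.         319.12565751]
 [  0.         467.96671048 205.15862562]
 [  0.           0.           1.        ]] [ 0.43859467 -0.91218438  0.67749962] [ 0.04548948  0.81359784 -0.57964581]
{'t': 0.1, 'q': array([ 6.82095380e+01,  1.18786154e+01,  8.83951217e+01,  1.22002543e-03,
        7.98419361e+01, -8.62245387e+00]), 'dq': array([ 0.05942548, -0.2667326 , -0.19135638,  0.01865572, -0.02888783,
        0.14384919]), 'joint_torque': array([ 2.96272242e-05, -3.71867359e+01, -2.82292539e+01,  7.00515741e-02,
        3.12482065e-02, -3.60460479e-05]), 'tool_pos': array([0.13079238, 0.55938755, 0.30162652]), 'tool_rot': array([[-9.73705269e-01,  2.27810134e-01, -7.68895566e-04],
       [ 2.27811203e-01,  9.73703533e-01, -1.86684189e-03],
       [ 3.23390827e-04, -1.99291681e-03, -9.99997962e-01]]), 'ft_force': array([-0.28931743, -0.70094555,  0.86424992]), 'moment': array([-0.02573384, -0.02649409, -0.01338838]), 'finger_force': 0.0, 'opening': 0.9988306235722975}
```

View pics/top.png

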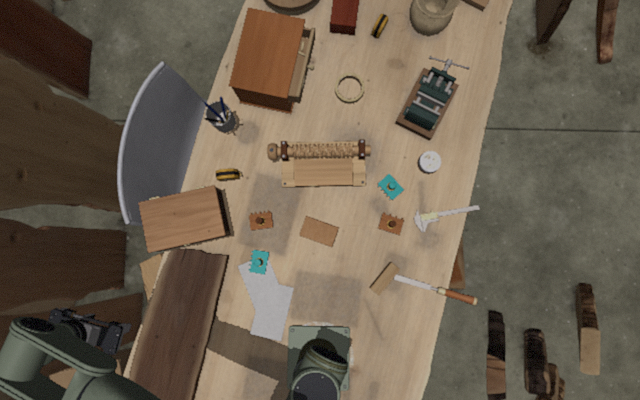

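View pics/side.png

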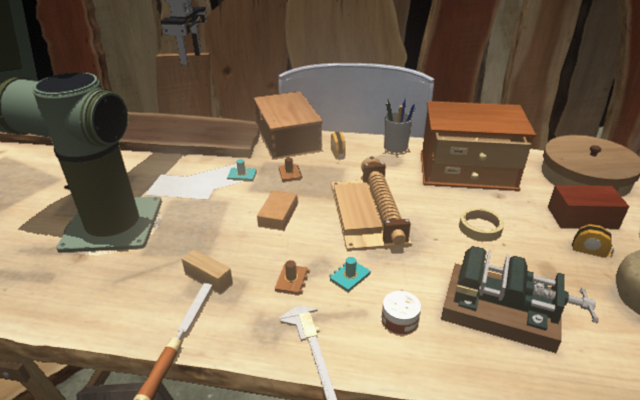

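Top view: brown leaf candidates are at (261,220) and (391,223). The turquoise ones at (260,262) and (391,186) are excluded. The screw is at (318,150) and its ledge at (325,172). Next I enlarge both brown leaves.

```bash
python3 - <<'E'
from h import *
a=cv2.imread('pics/top.png');b=cv2.imread('pics/side.png')
def c(im,u,v): return cv2.resize(im[v-20:v+20,u-26:u+26],(390,290),interpolation=cv2.INTER_CUBIC)
cv2.imwrite('pics/crop.png',np.vstack([np.hstack([c(a,261,220),c(a,391,223)]),np.hstack([c(b,290,170),c(b,291,278)])]))
hsv=cv2.cvtColor(a,cv2.COLOR_BGR2HSV)
for n,(u,v) in dict(L=(261,220),R=(391,223)).items():
    print(n,onz('top',u,v,.01),hsv[v-12:v+13:4,u-14:u+15:4].tolist()[1][:4])
for n,(u,v,z) in dict(blkL=(284,150,.062),blkR=(367,149,.062),ledgeNL=(294,186,.029),ledgeNR=(355,186,.029),tape=(229,174,.06),tin=(430,161,.04)).items(): print(n,onz('top',u,v,z))
E
```

```text
L [0.42292608 0.19151837 0.01      ] [[16, 65, 148], [15, 73, 136], [13, 107, 124], [12, 119, 133]]
R [ 0.42333251 -0.22268519  0.01      ] [[17, 64, 159], [15, 81, 119], [12, 140, 137], [12, 124, 117]]
blkL [0.64018093 0.12005872 0.062     ]
blkR [ 0.64934627 -0.13817275  0.062     ]
ledgeNL [0.53218673 0.08810713 0.029     ]
ledgeNR [ 0.53675514 -0.10490606  0.029     ]
tape [0.56103299 0.2886423  0.06      ]
tin [ 0.62029874 -0.33906969  0.04      ]
```

View pics/crop.png

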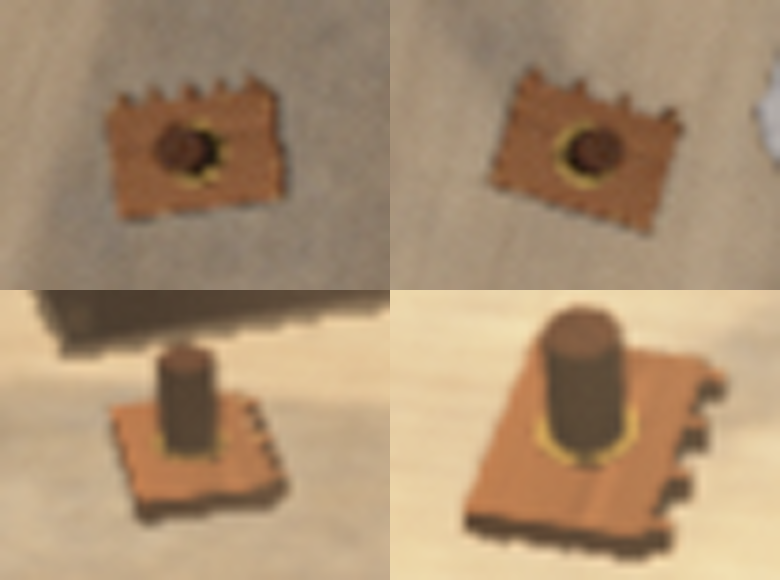

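The left leaf at (261,220) has five teeth at about 14–15 mm spacing, so it is leaf_five. The right one at (391,223) has four teeth. The teeth of leaf_five point roughly towards the screw.

```bash
python3 - <<'E'
from h import *
a=cv2.imread('pics/top.png');hsv=cv2.cvtColor(a,cv2.COLOR_BGR2HSV)
m=cv2.inRange(hsv,(5,105,30),(16,255,200));w=np.zeros_like(m);w[204:237,244:278]=m[204:237,244:278]
c=max(cv2.findContours(w,0,1)[0],key=cv2.contourArea)
p=np.array([onz('top',*q[0],.01)[:2] for q in c],np.float32)*1000
print(len(c),cv2.minAreaRect(p),p.min(0),p.max(0))
ci=r.camera_info('wrist');print(ci['mtx'],np.array(ci['extrinsics']))
E
```

```text
73 ((423.48101806640625, 193.02301025390625), (54.275882720947266, 72.3729248046875), 8.97691535949707) [393.513   155.76408] [452.28513 230.4348 ]
[[309.70691629   0.         313.7913981 ]
 [  0.         309.70691629 196.26404656]
 [  0.           0.           1.        ]] [[ 0.22742218  0.97379392 -0.00213618 -0.57422878]
 [ 0.93705478 -0.21824409  0.27257633 -0.02821777]
 [ 0.26496696 -0.06399162 -0.96213179  0.39305171]
 [ 0.          0.          0.          1.        ]]
```

Request:
step_arm(
  targets=[1,0.74,-0.94,0,0.02,1,0.74,-0.94,0,0.02,1,0.74,-0.94,0,0.02,1,0.74,-0.94,0,0.02,1,0.74,-0.94,0,0.02,1,0.74,-0.94,0,0.02,1,0.74,-0.94,0,0.02,1,0.74,-0.94,0,0.02,1,0.74,-0.94,0,0.02,1,0.74,-0.94,0,0.02],
  force=25,
)

```text
t: 1.1
tool_pos: [0.3534, 0.2765, 0.3023]
tool_rot: [[-0.997, -0.071, -0.0], [-0.071, 0.997, -0.0], [0.001, -0.0, -1.0]]
ft_force: [0.4, 0.6, -0.1]
opening: 1.003
finger_force: 0.0
```

Request:
step_arm(
  targets=[1,0.74,-0.94,-0.6,0.02,1,0.74,-0.94,-0.9,0.02,1,0.74,-0.94,-0.9,0.02,1,0,0,-0.6,0,1,0,0,0,0,1,0,0,0,0],
)

```text
t: 1.7
tool_pos: [0.4192, 0.1933, 0.2125]
tool_rot: [[-0.987, -0.159, -0.001], [-0.159, 0.987, -0.0], [0.001, 0.0, -1.0]]
ft_force: [-0.5, 0.7, -0.0]
opening: 0.999
finger_force: 0.0
```

```bash
python3 - <<'E'
from h import *
s=r.get_state();ci=r.camera_info('wrist');a=r.grab_frame('wrist');save('w1',a)
np.savez('w1.npz',E=ci['extrinsics'],K=ci['mtx'])
print(s['t'],s['tool_pos'],s['tool_rot'][:,1],s['ft_force'],-np.array(ci['extrinsics'])[:3,:3].T@np.array(ci['extrinsics'])[:3,3])
E
```

```text
1.7 [0.4192221  0.1933017  0.21245531] [-1.59450543e-01  9.87205917e-01  3.95326396e-05] [-0.48501992  0.70369989 -0.01877414] [0.34028024 0.18101022 0.29555335]
```

View pics/w1.png

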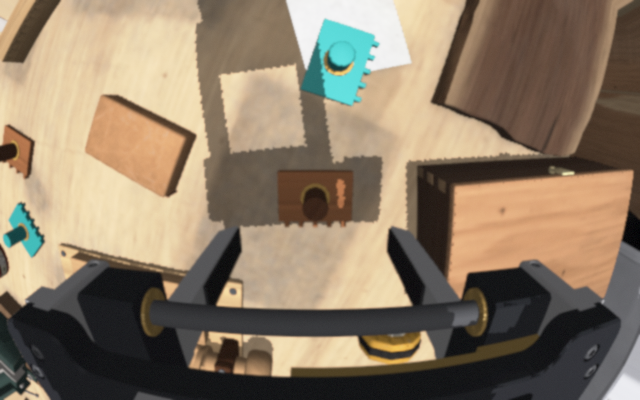

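Wrist view: leaf_five has its rear corners at (278,170) and (352,170), its knob at about (315,203), and its teeth pointing down towards the screw. A tall box edge stands to the left at (415–447,165–190). I'll check its clearance from the gripper body.

```bash
python3 - <<'E'
from h import *
d=np.load('w1.npz');ci=dict(mtx=d['K'],extrinsics=d['E'])
f=lambda u,v,z:fish(ci,u,v,z).round(4)
A,B=f(278,170,.01),f(352,170,.01);C,D=f(279,221,.01),f(352,221,.01)
print('rear',A,B,'len',np.linalg.norm(A-B),'front',C,D,np.linalg.norm(A-C),'mean',(A+B+C+D)/4)
print('yaw',np.degrees(np.arctan2(*(-(B-A)[:2]*[1,-1])[::1])), 'knobtop',f(316,208,.048))
for u,v in((419,284),(416,165)): print('box base',f(u,v,0))
for z in(.06,.08,.1,.12): print('box top corner',z,f(447,190,z),f(447,285,z), onz('top',214,187,z).round(3),onz('top',222,235,z).round(3))
E
```

```text
rear [0.3998 0.1566 0.01  ] [0.3887 0.2254 0.01  ] len 0.06968966924874877 front [0.4503 0.1642 0.01  ] [0.4388 0.2353 0.01  ] 0.05106867924667721 mean [0.4194   0.195375 0.01    ]
yaw 9.164965323813067 knobtop [0.419  0.1957 0.048 ]
box base [0.5076 0.332  0.    ]
box base [0.3741 0.2905 0.    ]
box top corner 0.06 [0.3827 0.3011 0.06  ] [0.4724 0.3313 0.06  ] [0.519 0.333 0.06 ] [0.372 0.302 0.06 ]
box top corner 0.08 [0.3791 0.2909 0.08  ] [0.4612 0.3185 0.08  ] [0.517 0.328 0.08 ] [0.371 0.297 0.08 ]
box top corner 0.1 [0.3755 0.2807 0.1   ] [0.45   0.3057 0.1   ] [0.515 0.323 0.1  ] [0.371 0.292 0.1  ]
box top corner 0.12 [0.3719 0.2705 0.12  ] [0.4388 0.293  0.12  ] [0.512 0.318 0.12 ] [0.371 0.288 0.12 ]
```

Request:
step_arm(
  targets=[1,0,0.07,-0.9,0,1,0,0,-0.9,0,1,0,0,-0.9,0,1,0,0,-0.58,0,1,0,0,0,0,-1,0,0,0,0,-1,0,0,0,0,-1,0,0,0,0,-1,0,0,0,0,-1,0,0,0,0],
  force=25,
)

```text
t: 2.75
tool_pos: [0.42, 0.1955, 0.1148]
tool_rot: [[-0.987, -0.16, 0.001], [-0.16, 0.987, 0.0], [-0.001, 0.0, -1.0]]
ft_force: [0.0, 0.9, 0.3]
opening: 0.615
finger_force: 0.0
```

Request:
step_arm(
  targets=[-1,0,0,0,0,-1,0,0,0,0,-1,0,0,0,0],
)

```text
t: 3.05
tool_pos: [0.4196, 0.1953, 0.1142]
tool_rot: [[-0.987, -0.159, -0.0], [-0.159, 0.987, -0.0], [0.0, -0.0, -1.0]]
ft_force: [-0.2, -0.6, 1.1]
opening: 0.354
finger_force: 0.0
```

Request:
step_arm(
  targets=[-1,0,0,0,0,-1,0,0,0,0,-1,0,0,0,0,-1,0,0,0,0],
)

```text
t: 3.45
tool_pos: [0.4196, 0.1953, 0.1142]
tool_rot: [[-0.987, -0.16, -0.0], [-0.16, 0.987, -0.0], [0.0, -0.0, -1.0]]
ft_force: [0.0, -1.4, -0.5]
opening: 0.234
finger_force: 25.0
```

```bash
python3 - <<'E'
from h import *
a=cv2.imread('pics/top.png')
cv2.imwrite('pics/crop2.png',cv2.resize(a[130:200,260:380],(800,467),interpolation=cv2.INTER_CUBIC))
E
```

```text
(no output)
```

View pics/crop2.png

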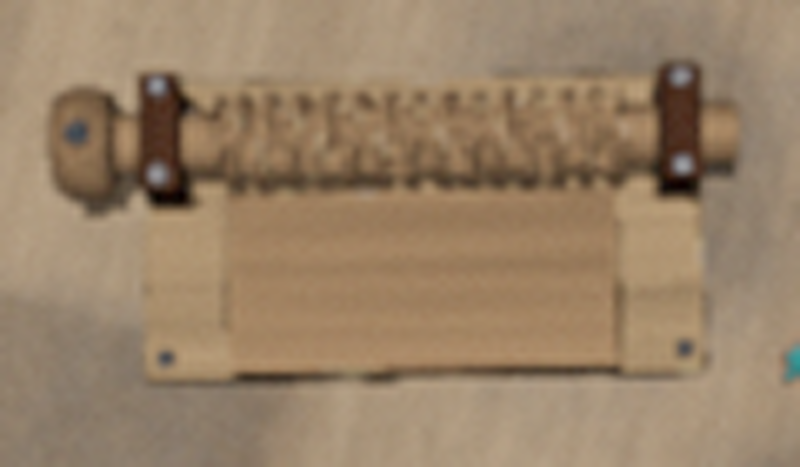

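Gripped: opening 0.234 is 22 mm, at 25 N. The crop shows the block tops centred at (157,132) and (681,122) (crop pixels), and the ledge's near corners at (230,374) and (618,370).

```bash
python3 - <<'E'
from h import *
g=lambda u,v,z:onz('top',260+u/6.6667-.4,130+v/6.6667-.4,z)
a,b=g(159,131,.062),g(680,121,.062);n,m=g(230,372,.029),g(618,367,.029)
print(a,b,np.linalg.norm(a-b));o=(a+b)/2;yw=np.arctan2(-(a-b)[0],(a-b)[1]);print('screw o',o,'yaw',np.degrees(yw))
print(n,m,np.linalg.norm(n-m));k=(n+m)/2;y2=np.arctan2(-(n-m)[0],(n-m)[1]);print(k,'yaw',np.degrees(y2),'o from ledge',k[:2]+.11*np.array([np.cos(y2),np.sin(y2)]))
E
```

```text
[0.64251043 0.12184981 0.062     ] [ 0.65290446 -0.12131051  0.062     ] 0.24338236712714253
screw o [6.47707448e-01 2.69650815e-04 6.20000000e-02] yaw 2.4476506826053597
[0.53410809 0.08784967 0.029     ] [ 0.54085717 -0.09628489  0.029     ] 0.1842582050761803
[ 0.53748263 -0.00421761  0.029     ] yaw 2.099120557112177 o from ledge [ 6.47408818e-01 -1.88488995e-04]
```

Request:
step_arm(
  targets=[-1,0,0,0.4,0,-1,0,0,0.8,0,-1,0,0,0.8,0,-1,0.4,-0.5,0.5,-0.01,-1,0.8,-0.95,0,-0.012,-1,0.8,-0.95,0,-0.012,-1,0.8,-0.95,0,-0.012,-1,0.8,-0.95,0,-0.012,-1,0.8,-0.95,0,-0.012,-1,0.7,-0.9,0,-0.009],
)

```text
t: 4.45
tool_pos: [0.5735, 0.0096, 0.1899]
tool_rot: [[-0.999, -0.041, 0.001], [-0.041, 0.999, 0.0], [-0.001, 0.0, -1.0]]
ft_force: [-0.1, -0.1, -1.5]
opening: 0.232
finger_force: 25.0
```

Request:
step_arm(
  targets=[-1,0.37,-0.45,0,0,-1,0,0,0,0,-1,0,0,0,0,-1,0,0,0,0],
)

```text
t: 4.85
tool_pos: [0.5824, -0.0011, 0.1889]
tool_rot: [[-0.999, -0.043, -0.002], [-0.043, 0.999, 0.001], [0.002, 0.001, -1.0]]
ft_force: [-0.0, -0.0, -2.4]
opening: 0.23
finger_force: 25.0
```

```bash
python3 - <<'E'
from h import *
s=r.get_state();ci=r.camera_info('wrist');a=r.grab_frame('wrist');save('w2',a)
np.savez('w2.npz',E=ci['extrinsics'],K=ci['mtx'])
y=s['tool_rot'][:,1];print(s['t'],s['tool_pos'],np.degrees(np.arctan2(-y[0],y[1])),s['ft_force'],s['opening'])
cv2.imwrite('pics/w2c.png',cv2.resize(a[170:320,200:440,::-1],(800,500),interpolation=cv2.INTER_CUBIC))
E
```

```text
4.85 [ 0.58243733 -0.00112583  0.18894375] 2.476980573034006 [-0.00918701 -0.04374661 -2.38351223] 0.22978334879297868
```

View pics/w2c.png

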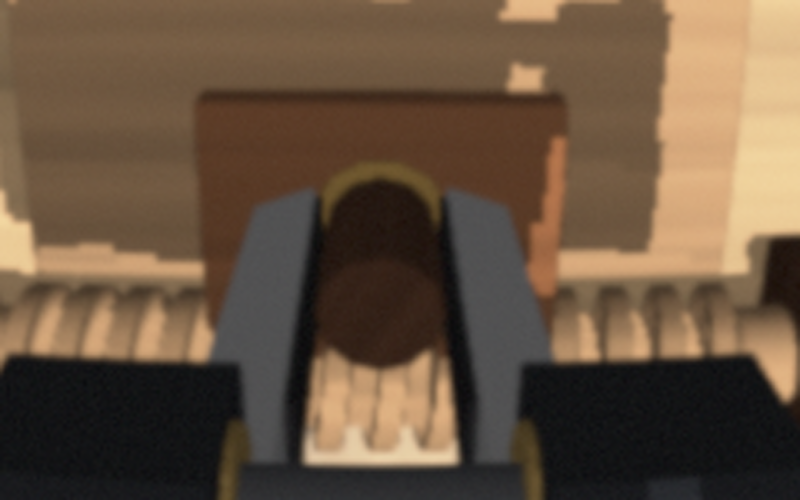

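The leaf hangs square in the gripper: rear corners in the crop at (198,95) and (566,95), parallel to the screw threads visible on either side. Lowering it now.

Request:
step_arm(
  targets=[-1,0,0,-0.5,0,-1,0,0,-0.5,0,-1,0,0,-0.3,0,-1,0,0,-0.1,0,-1,0,0,0,0,-1,0,0,0,0],
)

```text
t: 5.5
tool_pos: [0.584, -0.0027, 0.1473]
tool_rot: [[-0.999, -0.042, 0.0], [-0.042, 0.999, -0.0], [-0.0, -0.0, -1.0]]
ft_force: [-0.3, 0.6, -1.7]
opening: 0.231
finger_force: 25.0
```

Request:
step_arm(
  targets=[-1,0,0,-0.04,0,-1,0,0,-0.03,0,-1,0,0,0,0,-1,0,0,0,0],
)

```text
t: 5.9
tool_pos: [0.5838, -0.0027, 0.1453]
tool_rot: [[-0.999, -0.042, 0.0], [-0.042, 0.999, -0.0], [-0.0, -0.0, -1.0]]
ft_force: [0.3, -1.0, -2.0]
opening: 0.23
finger_force: 25.0
```

Hanging weight is about -1.7 N, so ft_z will rise on contact.

Request:
step_arm(
  targets=[-1,0,0,-0.04,0,-1,0,0,0,0,-1,0,0,0,0],
)

```text
t: 6.2
tool_pos: [0.5836, -0.0026, 0.1439]
tool_rot: [[-0.999, -0.042, -0.0], [-0.042, 0.999, 0.0], [0.0, 0.0, -1.0]]
ft_force: [-0.2, 0.3, -1.3]
opening: 0.227
finger_force: 25.0
```

Request:
step_arm(
  targets=[-1,0,0,-0.04,0,-1,0,0,0,0,-1,0,0,0,0],
)

```text
t: 6.5
tool_pos: [0.5839, -0.0026, 0.1432]
tool_rot: [[-0.999, -0.042, 0.0], [-0.042, 0.999, -0.0], [-0.0, -0.0, -1.0]]
ft_force: [-0.9, -0.7, 2.8]
opening: 0.226
finger_force: 25.0
```

Request:
step_arm(
  targets=[-1,0.07,0,0,0,-1,0.07,0,0,0,-1,0.07,0,0,0,-1,0.05,0,0,0,-1,0,0,0,0,-1,0,0,0,0],
)

```text
t: 7.1
tool_pos: [0.5908, -0.0026, 0.1432]
tool_rot: [[-0.999, -0.042, -0.002], [-0.042, 0.999, -0.0], [0.002, 0.0, -1.0]]
ft_force: [-4.5, 0.3, 5.4]
opening: 0.229
finger_force: 25.0
```

Request:
step_arm(
  targets=[-1,0.02,0,0,0,-1,0.02,0,0,0,-1,0.02,0,0,0,-1,0,0,0,0],
)

```text
t: 7.5
tool_pos: [0.5923, -0.0026, 0.1432]
tool_rot: [[-0.999, -0.042, -0.003], [-0.042, 0.999, -0.0], [0.003, 0.0, -1.0]]
ft_force: [-5.5, 0.2, 7.1]
opening: 0.23
finger_force: 25.0
```

Request:
step_arm(
  targets=[-1,0,0,0.025,0,-1,0,0,0,0,-1,0,0,0,0],
)

```text
t: 7.8
tool_pos: [0.5934, -0.0026, 0.1432]
tool_rot: [[-0.999, -0.042, 0.0], [-0.042, 0.999, 0.0], [-0.0, 0.0, -1.0]]
ft_force: [-0.2, 0.2, -0.8]
opening: 0.229
finger_force: 25.0
```

Request:
step_arm(
  targets=[-1,0.02,0,0,0,-1,0.02,0,0,0,-1,0.02,0,0,0,-1,0,0,0,0],
)

```text
t: 8.2
tool_pos: [0.5952, -0.0026, 0.1434]
tool_rot: [[-0.999, -0.042, 0.0], [-0.042, 0.999, 0.0], [-0.0, 0.0, -1.0]]
ft_force: [-0.4, -0.4, -2.1]
opening: 0.228
finger_force: 25.0
```

Request:
step_arm(
  targets=[-1,0.02,0,-0.008,0,-1,0.02,0,0,0,-1,0,0,0,0],
)

```text
t: 8.5
tool_pos: [0.5964, -0.0026, 0.1432]
tool_rot: [[-0.999, -0.042, 0.0], [-0.042, 0.999, 0.0], [-0.0, 0.0, -1.0]]
ft_force: [0.1, 0.0, -1.6]
opening: 0.231
finger_force: 25.0
```

Request:
step_arm(
  targets=[-1,0.02,0,0,0,-1,0.02,0,0,0,-1,0,0,0,0],
)

```text
t: 8.8
tool_pos: [0.5975, -0.0025, 0.1432]
tool_rot: [[-0.999, -0.042, -0.0], [-0.042, 0.999, 0.0], [0.0, 0.0, -1.0]]
ft_force: [-0.2, 2.0, -1.6]
opening: 0.233
finger_force: 25.0
```

Request:
step_arm(
  targets=[-1,0.02,0,0,0,-1,0.02,0,0,0,-1,0,0,0,0],
)

```text
t: 9.1
tool_pos: [0.5986, -0.0025, 0.1432]
tool_rot: [[-0.999, -0.042, -0.0], [-0.042, 0.999, 0.0], [0.0, 0.0, -1.0]]
ft_force: [-1.8, 0.9, 0.1]
opening: 0.222
finger_force: 25.0
```

```bash
python3 - <<'E'
from h import *
s=r.get_state();ci=r.camera_info('wrist');a=r.grab_frame('wrist');b=r.grab_frame('side');save('w3',a);save('s3',b)
np.savez('w3.npz',E=ci['extrinsics'],K=ci['mtx']);y=s['tool_rot'][:,1]
print(s['t'],s['tool_pos'],np.degrees(np.arctan2(-y[0],y[1])),s['ft_force'],s['moment'])
t=r.grab_frame('top')
A=cv2.resize(a[180:310,210:430,::-1],(800,300),interpolation=cv2.INTER_CUBIC)
B=cv2.resize(b[150:260,320:420,::-1],(400,300),interpolation=cv2.INTER_CUBIC)
T=cv2.resize(t[130:200,290:360,::-1],(400,300),interpolation=cv2.INTER_CUBIC)
cv2.imwrite('pics/c3.png',np.vstack([A,np.hstack([B,T])]))
E
```

```text
9.1 [ 0.59863351 -0.00250583  0.14324706] 2.39067884012278 [-1.75500294  0.91295365  0.05320628] [0.25553347 0.28570662 0.06629897]
```

View pics/c3.png

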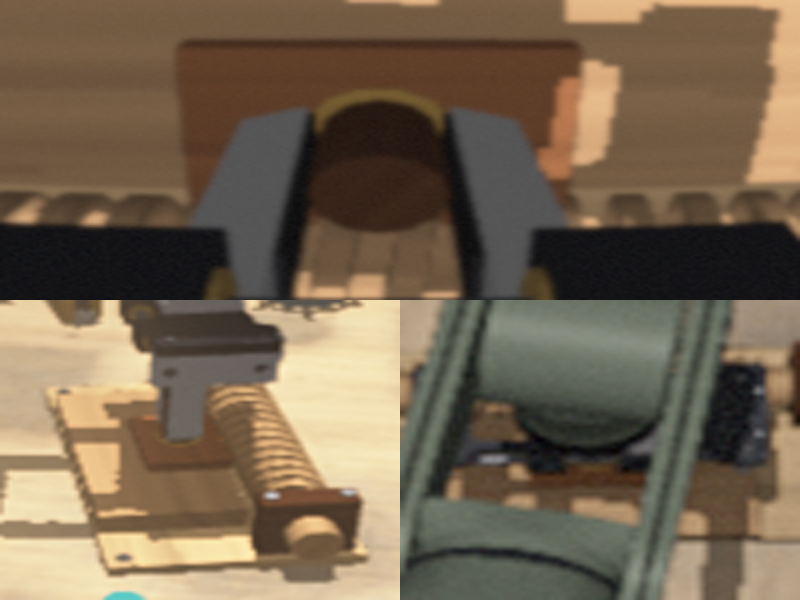

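The leaf lies flat on the ledge, close to the thread. The teeth are hidden under the gripper, so I'll continue by feel.

Request:
step_arm(
  targets=[-1,0.02,0,0,0,-1,0.02,0,0,0,-1,0,0,0,0],
)

```text
t: 9.55
tool_pos: [0.5997, -0.0025, 0.1432]
tool_rot: [[-0.999, -0.042, -0.001], [-0.042, 0.999, 0.0], [0.001, 0.0, -1.0]]
ft_force: [-2.6, 1.5, 1.1]
opening: 0.228
finger_force: 25.0
```

Request:
step_arm(
  targets=[-1,0.02,0,0,0,-1,0.02,0,0,0,-1,0,0,0,0],
)

```text
t: 9.85
tool_pos: [0.6001, -0.0025, 0.1433]
tool_rot: [[-0.999, -0.042, -0.003], [-0.042, 0.999, 0.0], [0.003, 0.0, -1.0]]
ft_force: [-5.9, 1.6, 4.1]
opening: 0.229
finger_force: 25.0
```

Stopped at x=0.6001, where seating is predicted at 0.6006. I'll wiggle along y: seated teeth would be blocked within ±1 mm.

Request:
step_arm(
  targets=[-1,0,0.02,0,0,-1,0,0.02,0,0,-1,0,0,0,0],
)

```text
t: 10.15
tool_pos: [0.6001, -0.0023, 0.1433]
tool_rot: [[-0.999, -0.042, -0.003], [-0.042, 0.999, -0.002], [0.003, -0.002, -1.0]]
ft_force: [-5.8, -2.0, 4.3]
opening: 0.227
finger_force: 25.0
```

Request:
step_arm(
  targets=[-1,0,0.02,0,0,-1,0,0.02,0,0,-1,0,0,0,0],
)

```text
t: 10.45
tool_pos: [0.6001, -0.002, 0.1434]
tool_rot: [[-0.999, -0.042, -0.003], [-0.042, 0.999, -0.004], [0.003, -0.004, -1.0]]
ft_force: [-6.1, -3.4, 4.9]
opening: 0.228
finger_force: 25.0
```

Request:
step_arm(
  targets=[-1,0,0.02,0,0,-1,0,0,0,0],
)

```text
t: 10.65
tool_pos: [0.6001, -0.0019, 0.1434]
tool_rot: [[-0.999, -0.042, -0.003], [-0.042, 0.999, -0.005], [0.003, -0.004, -1.0]]
ft_force: [-6.1, -5.5, 3.2]
opening: 0.23
finger_force: 25.0
```

Request:
step_arm(
  targets=[-1,0,0.02,0.01,0,-1,0,0,0,0],
)

```text
t: 10.85
tool_pos: [0.6001, -0.0016, 0.1435]
tool_rot: [[-0.999, -0.042, -0.003], [-0.042, 0.999, -0.005], [0.003, -0.005, -1.0]]
ft_force: [-5.4, -5.9, 2.8]
opening: 0.227
finger_force: 25.0
```

Request:
step_arm(
  targets=[-1,-0.02,0.02,0,0,-1,0,0,0,0],
)

```text
t: 11.05
tool_pos: [0.5999, -0.0007, 0.1434]
tool_rot: [[-0.999, -0.042, -0.002], [-0.042, 0.999, -0.004], [0.002, -0.004, -1.0]]
ft_force: [-5.0, -4.5, 1.7]
opening: 0.229
finger_force: 25.0
```

Request:
step_arm(
  targets=[-1,0,0.02,0,0,-1,0,0,0,0],
)

```text
t: 11.25
tool_pos: [0.5999, -0.0002, 0.1434]
tool_rot: [[-0.999, -0.042, -0.002], [-0.042, 0.999, -0.005], [0.002, -0.005, -1.0]]
ft_force: [-4.5, -4.6, 1.2]
opening: 0.227
finger_force: 25.0
```

Request:
step_arm(
  targets=[-1,0,0.03,0,0,-1,0,0.03,0,0,-1,0,0,0,0],
)

```text
t: 11.55
tool_pos: [0.5999, 0.0005, 0.1435]
tool_rot: [[-0.999, -0.042, -0.002], [-0.042, 0.999, -0.007], [0.002, -0.007, -1.0]]
ft_force: [-5.9, -8.3, 2.3]
opening: 0.231
finger_force: 25.0
```

Request:
step_arm(
  targets=[-1,0,0.03,0,0,-1,0,0.03,0,0,-1,0,0,0,0],
)

```text
t: 11.85
tool_pos: [0.5999, 0.0009, 0.1436]
tool_rot: [[-0.999, -0.042, -0.002], [-0.042, 0.999, -0.01], [0.003, -0.01, -1.0]]
ft_force: [-5.1, -12.6, 1.9]
opening: 0.225
finger_force: 25.0
```

Lateral force rose linearly to 12.6 N against only 5 N of press, so the teeth are captured at seated depth. Recentring y in the play.

Request:
step_arm(
  targets=[-1,0,-0.06,0,0,-1,0,-0.06,0,0,-1,0,-0.06,0,0,-1,0,-0.05,0,0,-1,0,0,0,0,-1,0,0,0,0],
)

```text
t: 12.45
tool_pos: [0.5999, -0.0006, 0.1433]
tool_rot: [[-0.999, -0.042, -0.002], [-0.042, 0.999, 0.001], [0.002, 0.001, -1.0]]
ft_force: [-4.7, 0.8, 2.1]
opening: 0.229
finger_force: 25.0
```

```bash
python3 - <<'E'
from h import *
s=r.get_state();y=s['tool_rot'][:,1];print(s['t'],s['tool_pos'],np.degrees(np.arctan2(-y[0],y[1])),s['tool_rot'][:,2],s['ft_force'],s['moment'])
E
```

```text
12.45 [ 0.59988459 -0.00061518  0.14333836] 2.4096906186811786 [-1.71236175e-03  6.87987173e-04 -9.99998297e-01] [-4.66321555  0.81363708  2.14705015] [0.18637267 1.01559307 0.05857026]
```

Request:
step_arm(
  targets=[-1,0.01,0,0.008,0,-1,0,0,0,0,-1,0,0,0,0],
)

```text
t: 12.75
tool_pos: [0.6, -0.0006, 0.1433]
tool_rot: [[-0.999, -0.042, -0.002], [-0.042, 0.999, 0.001], [0.002, 0.001, -1.0]]
ft_force: [-5.8, 1.2, 1.1]
opening: 0.228
finger_force: 25.0
```

Request:
step_arm(
  targets=[-1,0,0,0,0,-1,0,0,0,0,-1,0,0,0,0,-1,0,0,0,0,-1,0,0,0,0,-1,0,0,0,0,-1,0,0,0,0,-1,0,0,0,0,-1,0,0,0,0,-1,0,0,0,0],
)

```text
t: 13.75
tool_pos: [0.6, -0.0006, 0.1433]
tool_rot: [[-0.999, -0.042, -0.002], [-0.042, 0.999, 0.001], [0.002, 0.001, -1.0]]
ft_force: [-4.7, 1.5, 2.1]
opening: 0.23
finger_force: 25.0
```

Request:
step_arm(
  targets=[-1,0,0,0,0,-1,0,0,0,0,-1,0,0,0,0,0.2,0,0,0,0,0.2,0,0,0,0,0.2,0,0,0,0,0.2,0,0,0,0,0.2,0,0,0,0,0.2,0,0,0,0],
)

```text
t: 14.65
tool_pos: [0.601, -0.0012, 0.1439]
tool_rot: [[-0.999, -0.042, 0.001], [-0.042, 0.999, -0.0], [-0.001, -0.0, -1.0]]
ft_force: [0.5, -0.1, 0.3]
opening: 0.596
finger_force: 0.0
```

Request:
step_arm(
  targets=[0.2,0,0,0.3,0,0.2,0,0,0.6,0,0.2,0,0,0.9,0,0.2,0,0,0.9,0,0.2,0,0,0.9,0,0.2,-0.5,0,0.9,0,0.2,-0.5,0,0,0,0.2,0,0,0,0,0.2,0,0,0,0],
)

```text
t: 15.55
tool_pos: [0.5708, -0.0011, 0.279]
tool_rot: [[-0.999, -0.042, 0.001], [-0.042, 0.999, -0.0], [-0.001, -0.0, -1.0]]
ft_force: [-0.2, 0.0, 0.1]
opening: 0.596
finger_force: 0.0
```

```bash
python3 - <<'E'
from h import *
s=r.get_state();ci=r.camera_info('wrist');a=r.grab_frame('wrist');b=r.grab_frame('side')
np.savez('w4.npz',E=ci['extrinsics'],K=ci['mtx']);np.save('w4.npy',a)
print(s['t'],s['tool_pos'],s['ft_force'],s['opening'])
K=np.array(ci['mtx']);E=np.array(ci['extrinsics'])
p=E[:3,:3]@np.array([.62,0,.04])+E[:3,3];th=np.arctan2(np.hypot(p[0],p[1]),p[2]);u,v=K[:2,2]+K[0,0]*th*p[:2]/np.hypot(p[0],p[1]);u,v=int(u),int(v);print(u,v)
v0=min(max(v-50,0),300);A=cv2.resize(a[v0:v0+100,u-80:u+80,::-1],(800,400),interpolation=cv2.INTER_CUBIC)
B=cv2.resize(b[170:270,320:420,::-1],(200,200))
cv2.imwrite('pics/c4.png',np.vstack([A,np.hstack([cv2.resize(b[180:260,320:420,::-1],(400,200)),cv2.resize(a[::2,::2,::-1],(400,200))])]))
E
```

```text
15.55 [ 0.57075283 -0.00107201  0.27901012] [-0.19077013  0.04198936  0.10420815] 0.5964862178635919
312 228
```

View pics/c4.png

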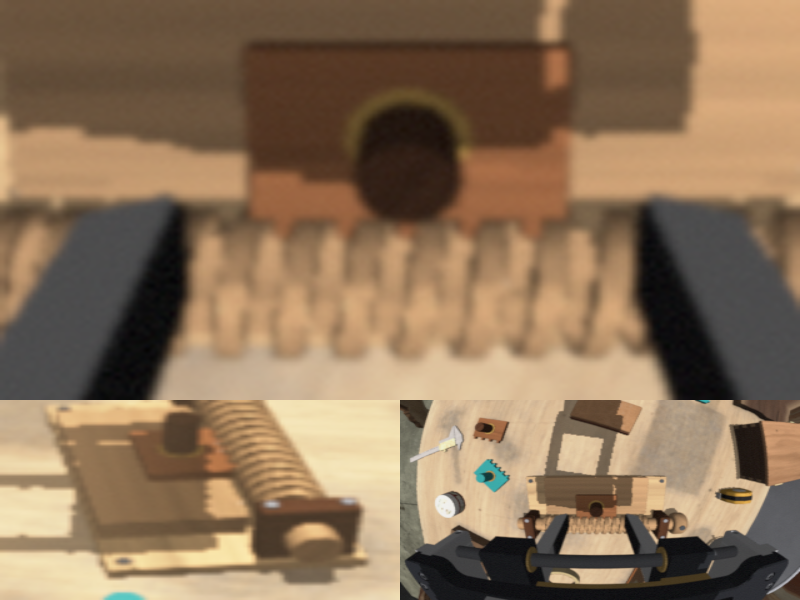

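The final picture shows the teeth in the grooves, at about x = 285 to 530 in the crop. The straight edge touches the crests all along, and the gripper is clear.

```bash
python3 -c "
from workcell import r
print(r.close_job())"
```

```text
the job is handed in; nothing more can be done
None
```

The five-tooth leaf sits in the screw's grooves with its straight edge against the crests; I held it at about 5 N for over a second, released it, and handed the job in with the gripper clear. While feeling for the grooves, the highest force reading was about 13 N.

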